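# Swing out the folding crank and wind the parts skip over

## Robot

A 7-joint arm with a two-finger parallel gripper is mounted at the origin on a cart in front of the work surface, level with it; the furniture and walls round the work are solid. World frame = base frame: x ahead of the robot, y to its left, z up, the work surface at z = 0. Lengths are in mm, angles in rad, forces in N, time in s.
With the tool pointing down it reaches from about 400 to 875 mm from the base axis. Payload 4.4 kg.
Tool frame: the origin (TCP) lies on the centre line of the jaws, within the pads' length; the fingertips stand 25 mm ahead of it and the grasp point (between the pads) lies 6 mm ahead of it (ctrl.finger_overhang is the distance from the TCP to the fingertips, in mm); z points along the fingers, y is the line along which they close (so a half turn about z gives the same grasp; the last joint's range is limited). The gripper opens to 85 mm and grips with 20 to 120 N. Pads are 22 mm wide; open, the fingers measure 114 mm over their backs; the gripper's body (76 mm by 85 mm) begins 54 mm behind the grasp point. The pads swing forward as they close: fully open they stand 13 mm farther back than shut.
Start: joints at [1.082, 0.628, 0.038, 1.517, -0.027, 0.996, -0.02], TCP at [266.732, -592.766, 256.313] pointing down, gripper open.
Joint ranges: [-3.06, 3.06], [-0.37, 2.12], [-1.25, 1.32], [0.18, 2.47], [-1.1, 4.24], [0.23, 1.98], [-2.94, 2.94]. Speed limits (rad/s): [2.57, 2.57, 3.14, 3.14, 3.14, 3.14, 3.14].

## Interface

Orientations are given as [roll, pitch, yaw] about the fixed x, y, z axes, in that order (R = Rz(yaw) Ry(pitch) Rx(roll)).
In Python, from cell import ctrl gives the robot as it stands. The module is installed in compiled form; this text tells all that it offers.
- The arm moves only by the tool play_rows, never from a script. Its argument "targets" is a list of rows, each a list of 5 numbers: the closure, from 0 (fully open) to 1 (shut), then the shift along the tool's x, y, z in cm, then the turn about the tool's z in degrees. In form: [[gripper, dx, dy, dz, spin], ...]. A call has 1 to 10 rows; each row is the pose to reach, as a shift and turn from the pose commanded when the call began, along the tool's axes at that moment; what a row does not reach only later rows make up. A row lasts 1/10 s, in which the tool goes at most 50 mm and 8.59 degrees, less where a joint would pass 70% of its speed; a pose out of reach is approached as far as the arm can. A call with a gripper value outside its range is refused whole. The fingers move at their own pace and stop on an object; the grip force is fixed at half the most. Time passes only in rows, so rows that repeat a pose let the fingers close. It gives the time, the measured TCP pose, the force, the opening and the grip force at its end, in the units of the state.
- ctrl.read_state(): the state, without advancing time (a new reading comes with each control period).
- ctrl.get_image(name): name is "scene" or "top" or "wrist"; returns (picture, depth): 480x640x3 uint8, red, green, blue; 480x640 float32, mm along the optical axis (not along the pixel's ray), 0 where there is no reading.
- ctrl.calibration(name): a dict with "vfov" (degrees; the focal length in pixels is half the picture's height over the tangent of half this angle, whatever the lens; pixels are square), "cx", "cy" (the principal point, pixels), "extrinsics" (4x4, takes a point from camera to world coordinates); the wrist camera has in their place "mount" (4x4, takes a point from camera to tool coordinates, whose origin is the TCP and whose axes are the flange's). Camera axes: x right, y down, z forward; pixel columns grow to the right and rows downward; lengths in mm; the calibration is good to about 2 mm. A picture is of the moment at which its call begins: read the wrist's pose just before it. calibration takes no time and is no camera call.
- ctrl.finish_job(): hands the job in; it is judged then, once.
Trained networks look in the newest picture that a camera, given by its name, has taken for a name from the list of things; names that differ only in an ending like _2 or _b are one class to them, and where a whole thing is asked for, a point or a joint stands for the part that bears it (a point fixed in the world has none). Each returns a list of dicts, best first, with "confidence" (0 to 1); they miss things now and then, are a little off and sometimes report something else, mostly with a low value. They report only what shows in the picture. A call takes as long as a camera call.
- ctrl.search_frame(camera, name): "bbox" ([left, top, right, bottom] in pixels, round what is visible of it).
- ctrl.trace(camera, name): "pixels" (480x640 bool, what is visible of it) and "bbox" ([left, top, right, bottom] in pixels, round what is visible of it).
The state is a dict: "clock": time; "qpos": joint angles; "qd": joint speeds; "tau": joint torques, N m; "eef_pos": TCP position; "tool_rot": TCP orientation; "force": force on the tool from outside, world axes, zero at the start; "torque": the same for the moment, N m; "width": finger opening in mm; "gripper_force": force on a finger pad.
Only numpy, scipy, OpenCV 4.12 (cv2) and the standard library are available. Lean on these libraries where they do the work, as an engineer would, in place of code of your own. Each camera call takes 0.05 s, during which the arm holds its last target. There are 200 camera calls.

## Task

Empty the small tipping skip of the hand-wound parts feeder into the catch tray in front of it. The wheel is locked while its crank handle lies folded: swing the handle out until it snaps upright on the wheel, only then wind the wheel counter-clockwise to its stop, moving the skip by the wheel alone, never by hand. Leave the handle out, the skip tipped and the three wooden pieces in the tray, and do not push the tape dispenser or the ballpoint about.

Things in the scene. Friction and masses are not known exactly. Their poses are not given: they have to be found in the camera images.
- feeder: Grey hand-wound parts feeder, fixed (cannot be pushed). Origin: on the table under its middle; x to its back, y to its left seen from the front, z up; the front (-x) faces to the left and partly to the robot. On it: a dark wheel on a sloping gearbox, a shelf above that on two back posts, on its right (-y) the steel skip, in front of the skip the catch tray.
- wheel_face (a point): Centre of the face of the wheel (150 mm diameter), at (-30, 0, 120) mm in the feeder's frame. z is the wheel's axis, out of the face: it leans 30 degrees from vertical to the feeder's front. x points to the crank's hinge on the rim and turns with the wheel; at the start it points straight up the slope and y is the feeder's y. A fixed hub, 88 mm wide, stands 4 mm proud.
- shelf_edge (a point): Middle of the lower front edge of the shelf over the wheel, at (0, 3, 325) mm in the feeder's frame; the shelf reaches 82 mm back and 90 mm to either side. A vertical gripper does not fit over the wheel's upper half: lean it like the wheel's axis (about 30 degrees, its body toward the feeder's front).
- fork (a point): Top of the fixed two-pronged fork that holds the folded crank, on the hub: 36 mm up the slope from the wheel's centre, 44 mm above the wheel's face. 12 mm deep (up the slope), 31 mm wide over both prongs, 17 mm between them.
- wheel (a joint): Angle of the wheel: 0 at the start, grows counter-clockwise seen from above, stop at 4.0 rad (229 degrees). Friction 0.1 N m (2 N at the crank); it stays where it is left. The skip is geared to it. The fork locks it to within 0.1 rad until the crank is some 50 degrees out.
- crank (a joint): Folding crank: 0 folded (down the slope over the hub), 1.57 (stop) out, parallel to the wheel's axis. Hinge 60 mm from the axis, 32 mm above the wheel's face, pin tangential: the free end swings up and over in the plane of wheel_face's x and z. A spring catch resists (some 2 to 5 N) from 50 to 72 degrees, then takes it to 90 and holds; let go earlier, it falls back.
- grip (a point): Middle of the black handle sleeve on the crank, 59 mm from its hinge. Sleeve 20 mm thick, 45 mm long, spinning freely about its length, so a gripper that holds it need not turn while winding. Folded: 1 mm up the slope from the wheel's axis, 32 mm above its face; out: 60 mm from the axis, 91 mm above the face. The point's x lies along the crank, toward the hinge.
- skip (a joint): Angle of the steel skip (open bin about 95 x 68 x 48 mm with a slanting front wall) on the feeder's right (-y), about a shaft along the feeder's y at (0, any, 120) mm: 0 upright, 2.0 rad when tipped forward; always half the wheel's angle.
- tray (a point): Middle of the catch tray's inner floor: at (-73, -125, 3) mm in the feeder's frame, axes as the feeder's. Inside 128 mm (x) by 80 mm (y), walls 36 mm high and 3 mm thick.
- piece0: Small blue painted wooden game piece (wedge, 22 x 22 x 13 mm, 12 g), one of three lying in the skip (the front one on the wheel's side); origin at the centre of its underside.
- piece1: Small blue painted wooden game piece (wedge, 22 x 22 x 13 mm, 12 g), one of three lying in the skip (the back one on the wheel's side); origin at the centre of its underside.
- piece2: Small blue painted wooden game piece (wedge, 22 x 22 x 13 mm, 12 g), one of three lying in the skip (the one on the far side from the wheel); origin at the centre of its underside.
- tape_dispenser: Bystander: dark desk tape dispenser, 52 x 177 x 98 mm, loose, near the table's front edge on the right; origin under its middle.
- ballpoint: Bystander: white pen with red ends, 145 mm long, loose, lying near the table's front edge on the left; origin under its middle.

How it is judged (in metres and radians):
On the way, in this order (a step that is already met when the one before it is completed fails the run):
1. the crank is swung out and caught upright while the wheel has not been turned (value of joint crank above 1.42 rad and value of joint wheel below 0.5 rad), for 0.2 s.
2. the wheel is wound to its stop with the crank still out (value of joint crank above 1.42 rad and value of joint wheel above 3.8 rad), for 0.2 s.
At the end, for the whole second after the job is handed in: The crank stands out (over 1.42 rad), the wheel is at its stop (over 3.8 rad) and the skip tipped (over 1.88 rad); all three wooden pieces lie still inside the catch tray (origins within 66 mm in x and 42 mm in y of its middle and under 40 mm above its floor) (all of step 2 and value of joint skip above 1.88 rad and x of piece0 in the frame of tray between -0.066 and 0.066 m and y of piece0 in the frame of tray between -0.042 and 0.042 m and z of each of piece0, piece1, piece2 in the frame of tray below 0.04 m and linear speed of each of piece0, piece1, piece2 below 0.03 m/s and x of piece1 in the frame of tray between -0.066 and 0.066 m and y of piece1 in the frame of tray between -0.042 and 0.042 m and x of piece2 in the frame of tray between -0.066 and 0.066 m and y of piece2 in the frame of tray between -0.042 and 0.042 m); the robot touches nothing.
It fails at once if the skip is pushed by the robot instead of being wound (contact force between any of the arm, the fingers and skip above 2 N).
It fails at once if the tape dispenser is pushed more than 30 mm or the ballpoint more than 40 mm (distance of tape_dispenser from where it was at the start of the episode above 0.03 m or distance of ballpoint from where it was at the start of the episode above 0.04 m).
It also fails if it takes over 54 s, if anything falls off the work surface, if the arm or the gripper's body presses on something with over 40 N, if the wrist force passes 120 N, or if a joint passes its speed limit or range.

## Working session

There is one attempt and no reset: what is moved stays moved. The work goes in short steps, Python scripts to look and compute and a tool call to move; the robot and the scene stay as the last step left them, time stands still between calls to the robot, and variables do not carry over. Pictures are saved under pics/ and viewed, at most 10 in all, crops included, and the job is handed in when it is done.

Besides the shell and the picture viewer there is one more tool, called after "Emit:" as name([rows], argument=value, ...), one row to a line, values as JSON. play_rows: Moves the arm, as the interface text tells. Its arguments: {"type":"object","properties":{"targets":{"type":"array"}},"required":["targets"]}

```bash
mkdir -p pics && cat > h.py <<'E'
from cell import ctrl
import numpy as np, cv2
from scipy.spatial.transform import Rotation as R
def tool():
    s=ctrl.read_state(); T=np.eye(4); T[:3,:3]=R.from_euler('xyz',s['tool_rot']).as_matrix(); T[:3,3]=s['eef_pos']; return T
def cam(n):
    c=ctrl.calibration(n); E=np.array(c['extrinsics']) if 'extrinsics' in c else tool()@np.array(c['mount'])
    return 240/np.tan(np.radians(c['vfov'])/2),c['cx'],c['cy'],E
def pts(n,d,m):
    f,cx,cy,E=cam(n); v,u=np.nonzero(m&(d>0)); z=d[v,u]
    return (E@np.c_[(u-cx)*z/f,(v-cy)*z/f,z,np.ones(len(z))].T).T[:,:3]
def proj(n,P):
    f,cx,cy,E=cam(n); p=(np.linalg.inv(E)@np.c_[np.atleast_2d(P),np.ones(len(np.atleast_2d(P)))].T).T
    return np.c_[f*p[:,0]/p[:,2]+cx,f*p[:,1]/p[:,2]+cy]
def save(n,im): cv2.imwrite('pics/'+n+'.png',im[:,:,::-1])
E
python3 - <<'E'
from h import *
s=ctrl.read_state(); print(s)
ims=[]
for n in ['scene','top']:
    im,d=ctrl.get_image(n); save(n,im)
    for k in ['feeder','wheel_face','shelf_edge','fork','grip','skip','tray','tape_dispenser','ballpoint']:
        r=ctrl.trace(n,k)
        if r:
            P=pts(n,d,r[0]['pixels']); print(n,k,round(r[0]['confidence'],2),r[0]['bbox'],np.median(P,0).round(),np.percentile(P,3,0).round(),np.percentile(P,97,0).round())
E
```

```text
{'clock': 0.0, 'qpos': array([ 1.08221911,  0.62936109,  0.03841526,  1.51834367, -0.02699532,
        0.99633167, -0.01992683]), 'qd': array([-1.77183161e-04,  5.69809567e-04, -1.11503949e-03, -1.79379936e-03,
        6.74478678e-04, -1.05477267e-03,  3.60045569e-05]), 'tau': array([-7.61503434e-04, -5.63409376e+01,  1.22559182e+00, -1.93450695e+01,
        1.08840445e-02,  1.03209246e-02, -1.10592171e-05]), 'eef_pos': array([ 266.49474103, -592.22504025,  255.38665577]), 'tool_rot': array([-3.13966610e+00,  1.40608202e-05,  4.22875099e-01]), 'force': array([-0.27110966, -0.13559693,  0.32899572]), 'torque': array([ 0.03627862, -0.00155078, -0.03819873]), 'gripper_force': 0.0, 'width': 85.6266797352651}
scene feeder 0.78 [207.6, 158.4, 308.1, 330.5] [520. 186. 105.] [429.  54.   1.] [623. 329. 331.]
scene wheel_face 0.64 [235.7, 224.4, 290.4, 273.2] [582. 172. 147.] [532. 117.  83.] [653. 247. 182.]
scene shelf_edge 0.94 [206.1, 161.9, 306.7, 330.1] [520. 185. 108.] [429.  53.   1.] [630. 327. 331.]
scene fork 0.93 [206.9, 153.4, 308.5, 330.2] [520. 186. 108.] [428.  54.   1.] [624.
[... 604 characters left out ...]
 337.]
top wheel_face 0.83 [288.4, 195.5, 336.2, 211.6] [555. 146. 145.] [497. 108.  99.] [605. 236. 329.]
top shelf_edge 0.56 [251.7, 151.2, 361.6, 266.0] [537. 136. 138.] [435.  49.  -1.] [630. 327. 337.]
top fork 0.82 [242.2, 151.3, 363.5, 268.4] [537. 136. 136.] [434.  48.  -2.] [634. 329. 337.]
top skip 0.58 [266.4, 202.8, 300.8, 249.0] [476. 214. 143.] [426. 153. 119.] [517. 250. 169.]
top tray 0.57 [245.8, 156.4, 356.6, 266.9] [539. 134. 139.] [434.  49.  -1.] [631. 326. 337.]
top tape_dispenser 0.97 [384.5, 311.2, 447.1, 349.2] [ 363. -251.   53.] [ 343. -331.    3.] [ 397. -170.   97.]
top ballpoint 0.56 [193.8, 247.9, 234.2, 254.4] [364. 385.   6.] [335. 343.  -4.] [388. 443.  12.]
```

```bash
python3 - <<'E'
from h import *
im,d=ctrl.get_image('top'); P=pts('top',d,np.ones(d.shape,bool))
m=(P[:,2]>318)&(P[:,2]<350)&(P[:,0]>400)&(P[:,0]<700)&(P[:,1]>0)&(P[:,1]<350)
Q=P[m][:,:2].astype(np.float32); print(len(Q),np.median(P[m][:,2])); r=cv2.minAreaRect(Q); print(r,cv2.boxPoints(r))
im2,_=ctrl.get_image('scene')
save('mix',np.hstack([cv2.resize(im2[140:350,180:330],None,fx=2.6,fy=2.6),cv2.resize(im[130:340,230:380],None,fx=2.6,fy=2.6)]))
E
```

```text
2115 329.8771298389704
((566.2877197265625, 117.32554626464844), (85.05411529541016, 181.2063446044922), 57.936363220214844) [[466.9293   129.38327 ]
 [620.49426   33.187935]
 [665.6461   105.26782 ]
 [512.0812   201.46317 ]]
```

View pics/mix.png

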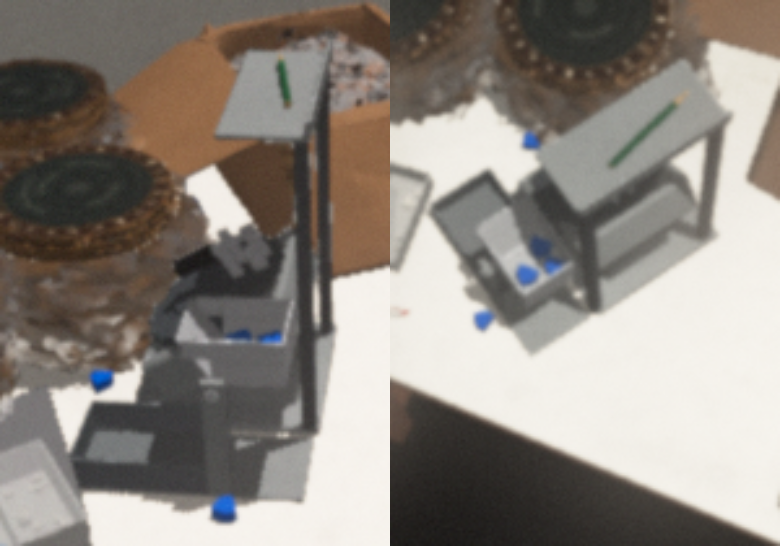

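```bash
cat >> h.py <<'E'
YAW=np.radians(237.9); O=np.array([585.3,153.5,0.])
try: O,YAW=np.load('pose.npy',allow_pickle=True)
except Exception: pass
def F(p): p=np.atleast_2d(np.asarray(p,float)); return R.from_euler('z',YAW).apply(p)+O
def fi(P): return R.from_euler('z',-YAW).apply(np.atleast_2d(P)-O)
def W(u,y,a): return F([[-30+.866*u-.5*a,y,120+.5*u+.866*a]])
def go(pf,ahead=6):
    "shift in cm (tool axes) bringing the grasp point to feeder point pf; spin deg to align"
    T=tool(); g=F(pf)[0]-T[:3,3]-ahead*T[:3,2]; want=YAW-np.pi
    yaw=np.arctan2(T[1,0],T[0,0]); s=-np.degrees((want-yaw+np.pi)%(2*np.pi)-np.pi)
    print('shift cm',(T[:3,:3].T@g/10).round(2),'spin',round(s,1),'grasp now, feeder',fi(T[:3,3]+ahead*T[:3,2])[0].round(1))
def model():
    t=np.linspace(0,2*np.pi,60); L=[]
    L.append(W(0,0,0)[0:1]); 
    L.append(np.vstack([W(75*np.cos(a),75*np.sin(a),0) for a in t]))
    L.append(np.vstack([W(u,y,32) for u,y in [(-21.5,-10),(23.5,-10),(23.5,10),(-21.5,10),(-21.5,-10)]]))
    L.append(np.vstack([W(u,y,44) for u,y in [(30,-15.5),(42,-15.5),(42,15.5),(30,15.5),(30,-15.5)]]))
    L.append(F([(0,-87,325),(0,93,325),(82,93,325),(82,-87,325),(0,-87,325)]))
    L.append(F([(-137,-165,39),(-9,-165,39),(-9,-85,39),(-137,-85,39),(-137,-165,39)]))
    return L
def overlay(n,im,k=1,o=(0,0)):
    im=np.ascontiguousarray(im)
    for P in model(): cv2.polylines(im,[np.round((proj(n,P)-o)*k).astype(np.int32)],False,(255,0,0),1)
    return im
E
python3 - <<'E'
from h import *
print(np.array(ctrl.calibration('wrist')['mount']).round(2),ctrl.calibration('wrist')['vfov'])
for n in ['scene','top']:
    d=cv2.imread('pics/%s.png'%n)[:,:,::-1]
    o=(180,140) if n=='scene' else (230,130)
    c=cv2.resize(d[o[1]:o[1]+210,o[0]:o[0]+150],None,fx=2.6,fy=2.6)
    save('ov_'+n,overlay(n,c,2.6,o))
save('ov',np.hstack([cv2.imread('pics/ov_%s.png'%n)[:,:,::-1] for n in ['scene','top']]))
go([-55,0,430])
E
```

```text
[[  -0.     -0.95   -0.32   82.97]
 [   1.     -0.     -0.     -0.29]
 [   0.     -0.32    0.95 -117.57]
 [   0.      0.      0.      1.  ]] 65.94315153104715
shift cm [ 64.25 -58.03 -17.96] spin -33.7 grasp now, feeder [801.4 126.7 250.3]
```

View pics/ov.png

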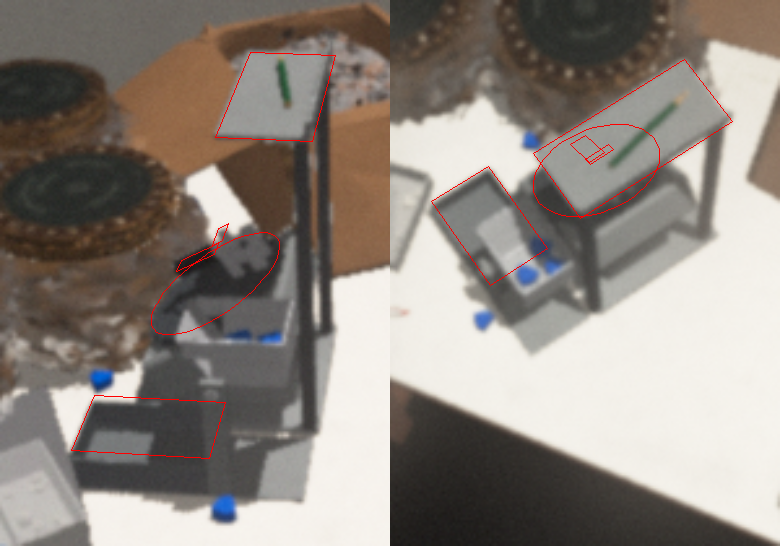

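```bash
python3 - <<'E'
from h import *
P=[]
for n in ['top','scene']:
    im,d=ctrl.get_image(n); P.append(pts(n,d,np.ones(d.shape,bool)))
P=fi(np.vstack(P))
print('rows x front..back, cols y -200..200 step 40: max z')
for x in range(-440,200,40):
    print(x,[int(P[m][:,2].max()) if (m:=(abs(P[:,0]-x)<20)&(abs(P[:,1]-y)<20)).any() else -1 for y in range(-240,260,40)])
E
```

```text
rows x front..back, cols y -200..200 step 40: max z
-440 [-1, 150, 178, 190, 190, 187, 185, 191, 187, 187, 187, 189, 161]
-400 [-1, 180, 192, 191, 192, 191, 191, 187, 188, 188, 188, 188, 187]
-360 [-1, 187, 192, 192, 191, 190, 191, 184, 192, 187, 186, 185, 187]
-320 [39, 188, 193, 190, 194, 191, 192, 162, 154, 153, 153, 187, 188]
-280 [42, 183, 192, 192, 192, 192, 190, 173, 173, 174, 169, 191, 190]
-240 [36, 120, 190, 192, 194, 191, 186, 176, 175, 174, 176, 186, 188]
-200 [152, 37, 46, 151, 155, 143, 175, 176, 175, 177, 177, 177, 184]
-160 [148, 147, 40, 35, 34, 136, 173, 176, 176, 175, 175, 175, 139]
-120 [127, 148, 40, 40, 39, 113, 171, 175, 174, 175, 175, 143, 139]
-80 [32, 8, 38, 9, 103, 107, 150, 173, 175, 176, 163, 147, 151]
-40 [7, 11, 169, 173, 170, 132, 175, 130, 131, 5, 3, 155, 166]
0 [5, 18, 170, 158, 335, 334, 336, 335, 335, 6, 8, 137, 174]
40 [7, 14, 171, 168, 335, 338, 340, 345, 338, 4, 65, 143, 173]
80 [9, 6, 171, 170, 348, 347, 350, 348, 349, 7, 49, 125, 168]
120 [5, 11, 7, 8, 7, 7, 7, 6, 8, 6, 29, 94, 146]
160 [5, 7, 7, 8, 9, 7, 6, 6, 8, 8, 7, 63, 121]
```

Emit:
play_rows([
  [0,0,0,-4.5,0],
  [0,0,0,-9,0],
  [0,0,0,-13.5,0],
  [0,0,0,-18,0],
  [0,3.2,-2.9,-18,-5],
  [0,6.4,-5.8,-18,-10],
  [0,9.6,-8.7,-18,-15],
  [0,12.8,-11.6,-18,-20],
  [0,16,-14.5,-18,-25],
  [0,19.2,-17.4,-18,-30],
])

```text
clock: 2.2
eef_pos: [370.8, -353.6, 436.6]
tool_rot: [3.141, 0.0, 0.95]
force: [0.5, -0.5, -0.3]
width: 85.3
gripper_force: 0.0
```

```bash
python3 - <<'E'
from h import *
go([-90,0,430])
E
```

```text
shift cm [ 6.270e+01 -1.261e+01  4.000e-02] spin -3.5 grasp now, feeder [543.5  87.8 430.6]
```

Emit:
play_rows([
  [0,4.7,-0.9,0,-3.5],
  [0,9.4,-1.8,0,-3.5],
  [0,14.1,-2.8,0,-3.5],
  [0,18.8,-3.7,0,-3.5],
  [0,23.5,-4.7,0,-3.5],
  [0,28.2,-5.6,0,-3.5],
  [0,32.9,-6.5,0,-3.5],
  [0,37.6,-7.5,0,-3.5],
  [0,42.3,-8.4,0,-3.5],
  [0,47,-9.4,0,-3.5],
])

```text
clock: 3.2
eef_pos: [569.5, 82.5, 436.5]
tool_rot: [3.141, -0.0, 1.007]
force: [1.3, -0.6, -0.7]
width: 85.3
gripper_force: 0.0
```

Emit:
play_rows([
  [0,4.7,-0.9,0,0],
  [0,9.4,-1.8,0,0],
  [0,14.1,-2.8,0,0],
  [0,15.7,-3.2,0,0],
  [0,15.7,-3.2,0,0],
  [0,15.7,-3.2,0,0],
])

```text
clock: 3.8
eef_pos: [625.7, 230.1, 436.0]
tool_rot: [3.141, 0.001, 1.007]
force: [-0.7, -0.3, 0.7]
width: 85.1
gripper_force: 0.0
```

```bash
python3 - <<'E'
from h import *
go([-90,0,430])
im,d=ctrl.get_image('wrist'); save('w1',overlay('wrist',im))
P=fi(pts('wrist',d,np.ones(d.shape,bool)))
for x in range(-240,40,20):
    print(x,[int(P[m][:,2].max()) if (m:=(abs(P[:,0]-x)<10)&(abs(P[:,1]-y)<10)).any() else -1 for y in range(-160,180,20)])
for k in ['grip','fork','wheel_face']:
    r=ctrl.trace('wrist',k)
    if r: Q=fi(pts('wrist',d,r[0]['pixels'])); print(k,r[0]['confidence'],r[0]['bbox'],np.median(Q,0).round(1),np.percentile(Q,5,0).round(),np.percentile(Q,95,0).round())
E
```

```text
shift cm [ 0.37  0.64 -0.  ] spin -0.2 grasp now, feeder [-86.3  -6.5 430. ]
-240 [144, 184, 189, 189, 189, 189, 187, 170, 170, 172, 172, 172, 172, 172, 173, 173, 172]
-220 [3, 157, 155, 180, 158, 155, 156, 165, 171, 172, 172, 172, 172, 172, 172, 172, 172]
-200 [38, 3, 3, 145, 124, 141, 139, 165, 172, 172, 172, 172, 172, 171, 172, 172, 172]
-180 [40, 39, 2, 2, 3, 2, 138, 143, 172, 172, 172, 172, 172, 171, 171, 172, 172]
-160 [40, 2, 2, 3, 3, 2, 110, 169, 171, 172, 171, 172, 172, 172, 172, 172, 172]
-140 [37, 37, 38, 39, 37, 3, 106, 136, 171, 172, 172, 172, 172, 172, 172, 172, 172]
-120 [38, 6, 6, 5, 37, 2, 6, 122, 164, 173, 172, 172, 172, 172, 171, 172, 171]
-100 [38, 5, 5, 5, 498, 500, 504, 506, 506, 505, 495, 500, 172, 172, 171, 172, 167]
-80 [37, 5, 5, 5, 484, 484, 492, 101, 144, 130, 492, 485, 169, 169, 165, 164, 116]
-60 [38, 5, 5, 5, 110, 111, 115, 151, 158, 116, 136, 134, 132, 134, 129, 117, 66]
-40 [168, 167, 168, 167, 122, 122, 127, 159, 168, 127, 127, 123, 122, -1, -1, 0, 2]
-20 [168, 163, 164, 168, 167, 133, 138, 179, 178, 179, 138, 133, 133, 12, 2, 2, 3]
0 [169, 134, 137, 169, 332, 332, 332, 332, 333, 332, 332, 332, 332, 11, 2, 2, 2]
20 [169, 138, 138, 168, 332, 332, 332, 333, 332, 332, 333, 332, 332, 12, 2, 2, 2]
grip 0.56 [311.6, 198.5, 330.4, 285.8] [-36.1  -1.2 163.2] [-66.  -9. 147.] [  5.   7. 185.]
fork 0.71 [181.9, 129.0, 443.1, 442.5] [  9.  -32.5 151.7] [-100. -153.    4.] [ 63.  71. 333.]
wheel_face 0.95 [256.3, 166.0, 385.4, 291.6] [-23.4  -5.7 133.8] [-82. -65.  92.] [ 24.  62. 179.]
```

View pics/w1.png

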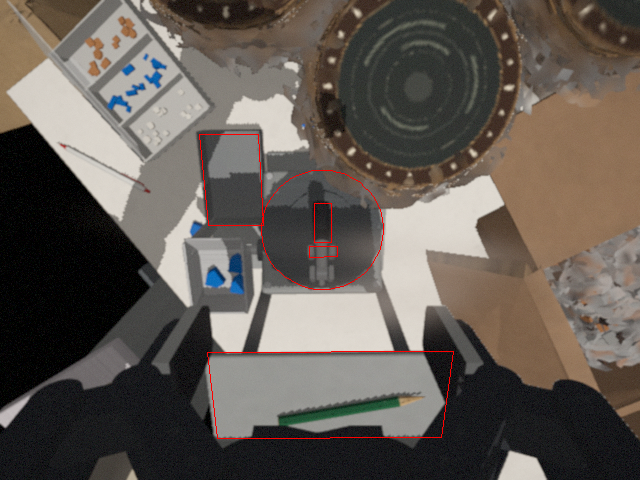

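Emit:
play_rows([
  [0.5,-2.6,0.6,0,0],
  [0.5,-2.6,0.6,4,0],
  [0.5,-2.6,0.6,8,0],
  [0.5,-2.6,0.6,12,0],
  [0.5,-2.6,0.6,15,0],
  [0.5,-2.6,0.6,18,0],
  [0.5,-2.6,0.6,20,0],
  [0.5,-2.6,0.6,21,0],
  [0.5,-2.6,0.6,22,0],
  [0.5,-2.6,0.6,22,0],
])

```text
clock: 5.0
eef_pos: [616.7, 205.0, 215.9]
tool_rot: [-3.141, 0.001, 1.007]
force: [0.3, -1.2, 0.7]
width: 42.7
gripper_force: 0.0
```

```bash
python3 - <<'E'
from h import *
s=ctrl.read_state(); print(s['force'].round(1),s['width'])
go([-60,0,142])
im,d=ctrl.get_image('wrist'); save('w2',overlay('wrist',im))
P=fi(pts('wrist',d,np.ones(d.shape,bool)))
m=(abs(P[:,2]-172)<5)&(P[:,0]>-300)&(P[:,0]<-60)&(P[:,1]>-30); Q=P[m][:,:2]
h=cv2.convexHull(Q.astype(np.float32)); print('jar edge near wheel',[[int(y),int(Q[abs(Q[:,1]-y)<4][:,0].max())] for y in range(-20,110,10) if (abs(Q[:,1]-y)<4).any()], np.percentile(P[m][:,2],[50,99]))
r=ctrl.trace('wrist','grip')
for q in r[:1]: Q=fi(pts('wrist',d,q['pixels'])); print(q['confidence'],q['bbox'],np.median(Q,0).round(1),np.percentile(Q,5,0).round(),np.percentile(Q,95,0).round())
E
```

```text
[ 0.3 -1.2  0.7] 42.6780527169069
shift cm [-0.02  0.07  6.79] spin -0.2 grasp now, feeder [-60.3  -0.7 209.9]
jar edge near wheel [[-10, -151], [0, -140], [10, -129], [20, -115], [30, -107], [40, -103], [50, -99], [60, -90], [70, -86], [80, -82], [90, -82], [100, -80]] [170.5883471  172.24605023]
0.69 [295.5, 251.9, 334.0, 431.4] [-38.9  -1.7 164.1] [-68. -10. 147.] [  1.   6. 186.]
```

View pics/w2.png

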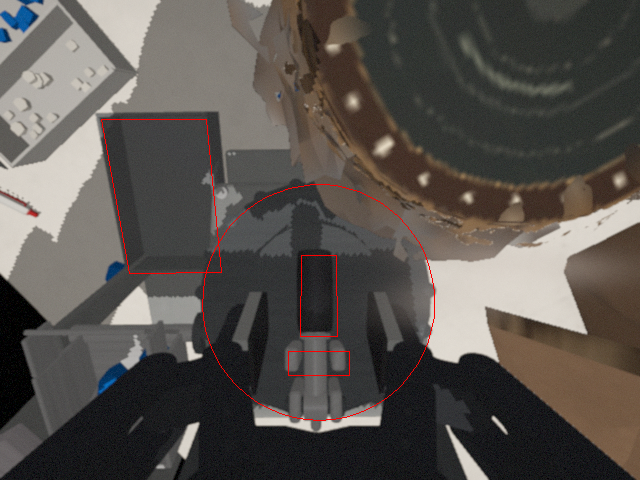

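Emit:
play_rows([
  [0.5,0,0,3,0],
  [0.5,0,0,5,0],
  [0.5,0,0,6.6,0],
  [0.5,0,0,6.6,0],
  [1,0,0,6.6,0],
  [1,0,0,6.6,0],
  [1,0,0,6.6,0],
  [1,0,0,6.6,0],
  [1,0,0,6.6,0],
])

```text
clock: 6.0
eef_pos: [616.7, 206.7, 151.5]
tool_rot: [-3.141, -0.001, 1.008]
force: [-4.0, 1.6, 7.0]
width: 17.3
gripper_force: 58.9
```

```bash
python3 - <<'E'
from h import *
s=ctrl.read_state(); print(s['force'].round(1),s['width'],s['gripper_force'])
go([-60,0,142])
g=fi(tool()[:3,3]+6*tool()[:3,2])[0]
h=np.array([6,0,177.7]); 
# arc from actual grasp point about hinge; theta increments
v=(g-h)[[0,2]]; r=np.hypot(*v); th0=np.arctan2(-v[1],-v[0]); print(r,np.degrees(th0))
for k in range(0,91,6):
    t=th0-np.radians(k); p=h[[0,2]]+r*np.array([-np.cos(t),-np.sin(t)])
    print(k,'dx %.2f dz %.2f'%(-(p[0]-g[0])/10,-(p[1]-g[2])/10),p.round(0))
E
```

```text
[-4.   1.6  7. ] 17.31613138054386 58.89373517478816
shift cm [-0.18  0.16  0.35] spin -0.1 grasp now, feeder [-61.7  -1.6 145.5]
75.00194457280077 25.404272299109056
0 dx -0.00 dz -0.00 [-62. 146.]
6 dx 0.30 dz -0.73 [-65. 153.]
12 dx 0.52 dz -1.48 [-67. 160.]
18 dx 0.66 dz -2.25 [-68. 168.]
24 dx 0.72 dz -3.03 [-69. 176.]
30 dx 0.70 dz -3.82 [-69. 184.]
36 dx 0.60 dz -4.60 [-68. 191.]
42 dx 0.41 dz -5.36 [-66. 199.]
48 dx 0.15 dz -6.10 [-63. 207.]
54 dx -0.19 dz -6.81 [-60. 214.]
60 dx -0.60 dz -7.48 [-56. 220.]
66 dx -1.08 dz -8.10 [-51. 227.]
72 dx -1.62 dz -8.67 [-46. 232.]
78 dx -2.22 dz -9.18 [-40. 237.]
84 dx -2.87 dz -9.62 [-33. 242.]
90 dx -3.56 dz -9.99 [-26. 245.]
```

Emit:
play_rows([
  [1,0.3,0,-0.7,0],
  [1,0.5,0,-1.5,0],
  [1,0.65,0,-2.2,0],
  [1,0.7,0,-3.0,0],
  [1,0.7,0,-3.8,0],
  [1,0.6,0,-4.6,0],
  [1,0.4,0,-5.4,0],
  [1,0.4,0,-5.4,0],
])

```text
clock: 6.8
eef_pos: [619.5, 211.3, 205.9]
tool_rot: [-3.141, -0.004, 1.008]
force: [-1.5, 6.1, -3.5]
width: 16.7
gripper_force: 60.8
```

```bash
python3 - <<'E'
from h import *
s=ctrl.read_state(); print(s['force'].round(1),s['width'],s['gripper_force'])
go([-40,0,237])
im,d=ctrl.get_image('wrist'); save('w3',im[100:,100:540])
im2,_=ctrl.get_image('scene')
save('m3',np.hstack([im[120:,140:500],cv2.resize(im2[150:290,190:330],(360,360))]))
E
```

```text
[-1.5  6.1 -3.5] 16.735198695462635 60.779738263227046
shift cm [-2.7   0.18 -3.73] spin -0.1 grasp now, feeder [-67.2  -1.8 199.9]
```

View pics/m3.png

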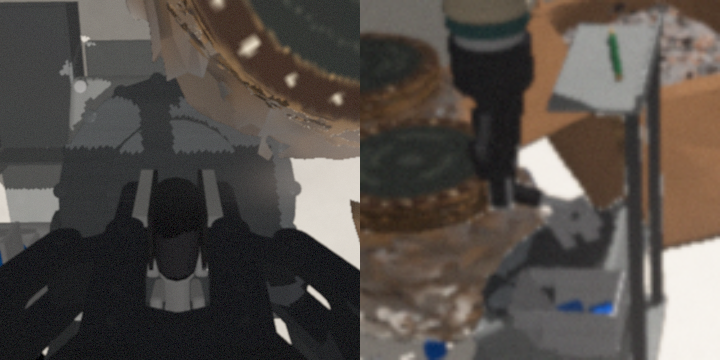

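Emit:
play_rows([
  [1,-0.25,0,-0.75,0],
  [1,-0.6,0,-1.45,0],
  [1,-1.0,0,-2.1,0],
  [1,-1.5,0,-2.75,0],
  [1,-2.0,0,-3.3,0],
  [1,-2.4,0,-3.7,0],
  [1,-2.4,0,-3.7,0],
])

```text
clock: 7.6
eef_pos: [607.3, 190.5, 242.7]
tool_rot: [3.141, -0.005, 1.008]
force: [0.5, 5.9, -1.4]
width: 17.1
gripper_force: 66.3
```

```bash
python3 - <<'E'
from h import *
s=ctrl.read_state(); print(s['force'].round(1),s['width'],s['gripper_force'])
go([-40,0,237])
E
```

```text
[ 0.5  5.9 -1.4] 17.109785867522923 66.32026995532215
shift cm [-0.31  0.1  -0.03] spin -0.2 grasp now, feeder [-43.1  -1.  236.7]
```

Emit:
play_rows([
  [0.5,0,0,0,0],
  [0.5,0,0,0,0],
  [0.5,0,0,0,0],
  [0.5,0,0,0,0],
  [0.5,0,0,0,0],
])

```text
clock: 8.1
eef_pos: [606.4, 188.3, 241.4]
tool_rot: [3.141, 0.0, 1.007]
force: [-0.9, -0.2, 0.3]
width: 42.5
gripper_force: 0.0
```

```bash
python3 - <<'E'
from h import *
s=ctrl.read_state(); print(s['force'].round(1),s['width'],s['gripper_force'])
go([-43,0,250])
im,d=ctrl.get_image('wrist')
im2,d2=ctrl.get_image('scene')
P=fi(pts('scene',d2,np.ones(d2.shape,bool)))
a=np.ascontiguousarray(im2[150:290,190:330]); a=cv2.resize(a,(600,600))[:,:]
for A in (68,113): 
    c=((proj('scene',W(60,0,A))[0]-[190,150])*600/140).astype(int); cv2.circle(a,tuple(int(i) for i in c),5,(255,0,0),1)
save('m4',np.hstack([cv2.resize(im[120:,200:460],(200,280)).repeat(1,0),a[:280,200:600]]) if 0 else np.hstack([cv2.resize(im[120:,200:440],(400,600)),a[:,200:600]]))
E
```

```text
[-0.9 -0.2  0.3] 42.54024551530496 0.0
shift cm [ 0.23  0.06 -1.46] spin -0.2 grasp now, feeder [-40.7  -0.6 235.4]
```

View pics/m4.png

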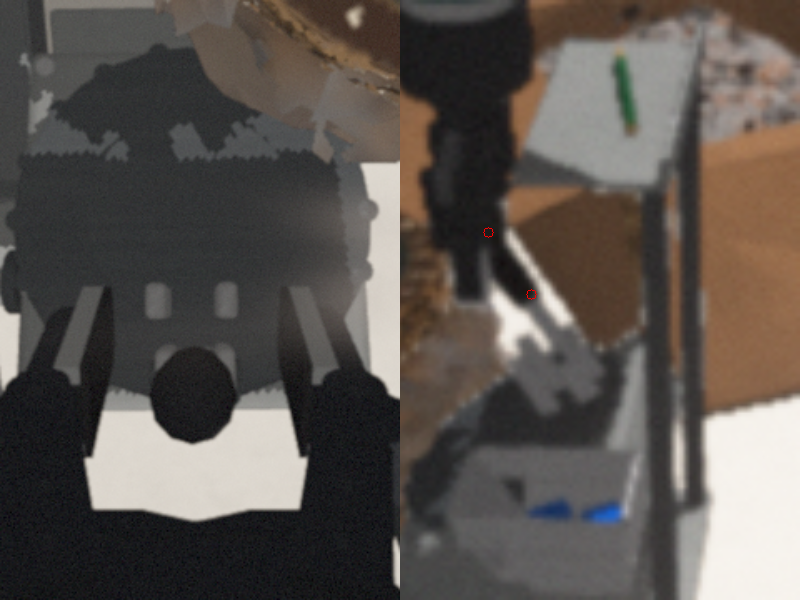

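Emit:
play_rows([
  [1,0,0.05,-0.3,0],
  [1,0,0.05,-0.3,0],
  [1,0,0.05,-0.3,0],
  [1,0,0.05,-0.3,0],
  [1,0.1,1.1,-0.25,0],
  [1,0.3,2.1,-0.1,0],
  [1,0.7,3.0,0.1,0],
  [1,1.2,3.9,0.4,0],
  [1,1.9,4.65,0.8,0],
  [1,1.9,4.65,0.8,0],
])

```text
clock: 9.2
eef_pos: [658.5, 181.4, 233.0]
tool_rot: [3.14, -0.004, 1.007]
force: [2.3, 3.3, 3.7]
width: 16.6
gripper_force: 59.6
```

```bash
python3 - <<'E'
from h import *
s=ctrl.read_state(); print(s['force'].round(1),s['width'],s['gripper_force'])
go([-43,0,250])
E
```

```text
[2.3 3.3 3.7] 16.598950497568122 59.57647291012108
shift cm [-1.96 -4.71 -2.32] spin -0.2 grasp now, feeder [-62.6  47.2 227. ]
```

Emit:
play_rows([
  [1,0.74,0.6,0.4,0],
  [1,1.55,1.05,0.9,0],
  [1,2.45,1.3,1.4,0],
  [1,3.35,1.4,1.9,0],
  [1,4.25,1.3,2.4,0],
  [1,4.25,1.3,2.4,0],
  [0.6,4.25,1.3,2.4,0],
  [0.6,4.25,1.3,2.4,0],
  [0.6,4.25,1.3,2.4,0],
])

```text
clock: 10.1
eef_pos: [689.9, 206.9, 208.3]
tool_rot: [3.141, 0.002, 1.006]
force: [0.4, 0.1, -0.2]
width: 34.4
gripper_force: 0.0
```

```bash
python3 - <<'E'
from h import *
s=ctrl.read_state(); print(s['force'].round(1),s['width'],s['gripper_force'])
t=np.radians(100); e=fi(W(60*np.cos(t),60*np.sin(t),113.5))[0]; print('expected sleeve end',e)
go(e+[0,0,9])
im,d=ctrl.get_image('wrist'); im=np.ascontiguousarray(im)
P=fi(pts('wrist',d,np.ones(d.shape,bool))); m=(abs(P[:,0]-e[0])<30)&(abs(P[:,1]-e[1])<16)&(P[:,2]>185)&(P[:,2]<235)
Q=P[m]; print(len(Q)); top=Q[Q[:,2]>np.percentile(Q[:,2],70)]; print('top of sleeve',np.median(top,0),Q.max(0),Q.min(0))
c=proj('wrist',F(e))[0]; cv2.circle(im,tuple(int(i) for i in c),4,(255,0,0),1)
save('w5',im[100:,120:520])
E
```

```text
[ 0.4  0.1 -0.2] 34.390374573947575 0.0
expected sleeve end [-95.77275931  59.08846518 213.08155467]
shift cm [-0.51 -0.11 -1.98] spin -0.3 grasp now, feeder [-100.8   60.2  202.3]
2376
top of sleeve [-98.02318904  54.83522586 213.64789234] [-91.76339319  64.92556882 222.30856346] [-113.48751364   43.08859387  185.12347635]
```

View pics/w5.png

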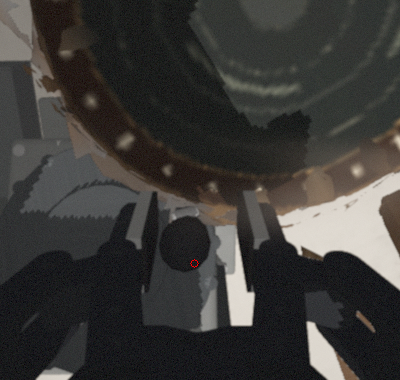

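Emit:
play_rows([
  [0.6,0,-0.3,-1.7,0],
  [1,0,-0.3,-1.7,0],
  [1,0,-0.3,-1.7,0],
  [1,0,-0.3,-1.7,0],
  [1,0,-0.3,-1.7,0],
  [1,0.4,-0.5,-1.45,0],
  [1,0.85,-0.65,-1.2,0],
  [1,1.25,-0.9,-0.95,0],
  [1,1.65,-1.2,-0.75,0],
  [1,1.65,-1.2,-0.75,0],
])

```text
clock: 11.15
eef_pos: [688.7, 232.3, 219.0]
tool_rot: [3.141, -0.006, 1.009]
force: [0.8, 3.6, 4.6]
width: 15.5
gripper_force: 58.6
```

```bash
python3 - <<'E'
from h import *
s=ctrl.read_state(); print(s['force'].round(1),s['width'],s['gripper_force'])
t=np.radians(125); e=fi(W(60*np.cos(t),60*np.sin(t),113.5))[0]; print('expected sleeve end',e)
go(e+[0,0,9])
E
```

```text
[0.8 3.6 4.6] 15.466878613787582 58.56003074426553
expected sleeve end [-116.55303163   49.14912266  201.08370691]
shift cm [-0.52  0.34  0.29] spin -0.1 grasp now, feeder [-121.7   45.7  213. ]
```

Emit:
play_rows([
  [1,0.65,-0.7,0.6,0],
  [1,1.2,-1.55,1.0,0],
  [1,1.6,-2.5,1.2,0],
  [1,1.9,-3.5,1.4,0],
  [1,2.0,-4.1,1.45,0],
  [1,2.0,-4.7,1.45,0],
  [1,2.0,-4.7,1.45,0],
])

```text
clock: 11.85
eef_pos: [661.0, 274.4, 206.6]
tool_rot: [3.138, -0.009, 1.009]
force: [0.9, 2.3, 10.0]
width: 15.6
gripper_force: 59.2
```

```bash
python3 - <<'E'
from h import *
s=ctrl.read_state(); print(s['force'].round(1),s['width'],s['gripper_force'])
t=np.radians(180); e=fi(W(60*np.cos(t),60*np.sin(t),113.5))[0]; print('expected sleeve end',e)
go(e+[0,0,9])
E
```

```text
[ 0.9  2.3 10. ] 15.606253981803032 59.22429016587557
expected sleeve end [-1.38710000e+02 -1.37958949e-14  1.88291000e+02]
shift cm [-0.4   0.01  0.32] spin -0.1 grasp now, feeder [-1.427e+02 -1.000e-01  2.006e+02]
```

Emit:
play_rows([
  [1,-0.1,-1.0,-0.2,0],
  [1,-0.3,-2.05,-0.4,0],
  [1,-0.7,-3.0,-0.7,0],
  [1,-1.2,-3.85,-1.0,0],
  [1,-1.8,-4.5,-1.3,0],
  [1,-2.2,-4.9,-1.5,0],
  [1,-2.3,-5.0,-1.6,0],
  [1,-2.3,-5.0,-1.6,0],
  [1,-2.3,-5.0,-1.6,0],
])

```text
clock: 12.75
eef_pos: [608.9, 280.4, 219.4]
tool_rot: [3.135, -0.011, 1.007]
force: [13.4, 5.3, -4.3]
width: 15.3
gripper_force: 59.1
```

```bash
python3 - <<'E'
from h import *
s=ctrl.read_state(); print(s['force'].round(1),s['width'],s['gripper_force'])
t=4.0; e=fi(W(60*np.cos(t),60*np.sin(t),113.5))[0]; print('expected sleeve end',e)
go(e+[0,0,9])
im,d=ctrl.get_image('wrist'); im2,_=ctrl.get_image('top')
save('m6',np.hstack([cv2.resize(im,(480,360)),cv2.resize(im2[160:280,225:325],(300,360))]))
E
```

```text
[13.4  5.3 -4.3] 15.326787720830485 59.12832043621124
expected sleeve end [-120.71332254  -45.40814972  198.68169137]
shift cm [0.05 0.19 0.58] spin -0.2 grasp now, feeder [-120.1  -47.4  213.4]
```

View pics/m6.png

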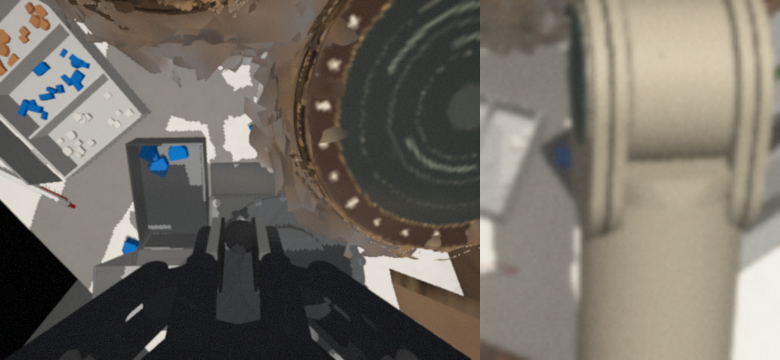

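Emit:
play_rows([
  [0.6,0.1,0.2,0,0],
  [0.6,0.1,0.2,0,0],
  [0.6,0.1,0.2,0,0],
  [0.6,0.1,0.2,-1,0],
  [0.6,0.1,0.2,-3,0],
  [0.6,0.1,0.2,-7,0],
  [0.6,0.1,0.2,-12,0],
  [0.6,0.1,0.2,-16,0],
  [0.6,0.1,0.2,-20,0],
  [0.6,0.1,0.2,-20,0],
])

```text
clock: 13.85
eef_pos: [607.9, 279.9, 426.0]
tool_rot: [3.136, -0.011, 1.007]
force: [-0.1, -0.0, -0.1]
width: 34.0
gripper_force: 0.0
```

```bash
python3 - <<'E'
from h import *
s=ctrl.read_state(); print(s['clock'],s['force'].round(1),s['width'])
im,d=ctrl.get_image('wrist'); im=np.ascontiguousarray(im)
P=fi(pts('wrist',d,np.ones(d.shape,bool)))
m=(P[:,2]>185)&(P[:,2]<215)&(abs(P[:,0]+115)<30)&(P[:,1]<-15)&(P[:,1]>-80); print('sleeve top',np.median(P[m],0).round(1),m.sum())
for a in (3.8,4.0):
    c=proj('wrist',W(60*np.cos(a),60*np.sin(a),113.5))[0]; cv2.circle(im,tuple(int(i) for i in c),3,(255,0,0),1)
tr=np.array([-73,-125,3])
hs=cv2.cvtColor(im,cv2.COLOR_RGB2HSV); b=(abs(hs[:,:,0].astype(int)-110)<14)&(hs[:,:,1]>150)
n,l,st,ce=cv2.connectedComponentsWithStats(b.astype(np.uint8))
for i in range(1,n):
    if st[i,4]>25: Q=fi(pts('wrist',d,l==i))-tr; print(st[i],np.median(Q,0).round(),Q.min(0).round(),Q.max(0).round())
save('w7',im)
E
```

```text
13.85 [-0.1 -0.  -0.1] 34.011300028301285
sleeve top [-118.5  -48.9  194.4] 376
[182  89  14   9  66] [-150.  -96.    8.] [-156. -102.    4.] [-146.  -86.   11.]
[154  95  10   9  53] [-144. -133.   14.] [-149. -139.   13.] [-139. -126.   16.]
[176 101  15  16 101] [-132. -100.    9.] [-141. -111.    5.] [-122.  -93.   15.]
[157 113  17  11  71] [-120. -128.   13.] [-126. -139.   -6.] [-113. -119.   16.]
[138 125  22  15 126] [-103. -154.   14.] [-111. -167.   10.] [ -92. -139.   17.]
[233 163  25  27 365] [-41. -24.  10.] [-59. -44.  -5.] [-21.  -8.  13.]
[259 162  16  14 171] [-50.   5.  10.] [-60.  -5.   7.] [-41.  16.  12.]
```

View pics/w7.png

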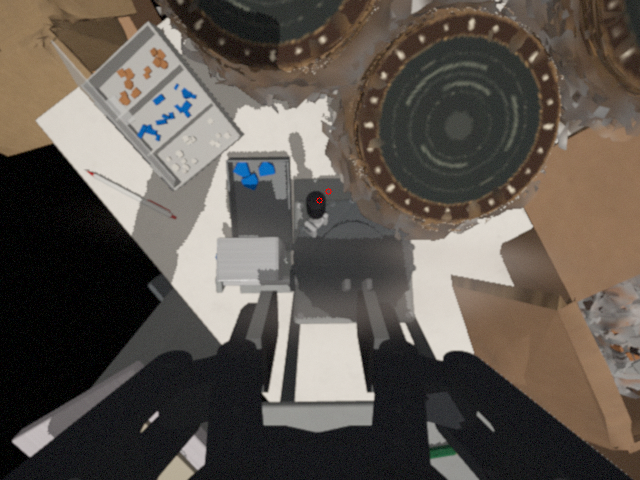

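```bash
python3 -c "
from cell import ctrl; print(ctrl.finish_job())"
```

```text
the job is handed in; nothing more can be done
None
```

The job is handed in, though no verdict came back: the last wrist picture shows the crank still out, the wheel at about 4.0 rad, the skip tipped and all three pieces in the catch tray, with the gripper clear above.

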